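# Set the holiday eggs to dry under the table lamp

### The job

Gently set the two hen's eggs, one from the coaster and one from the egg cup, into the two pockets of the wooden egg tray under the lamp bar, each standing upright the way up it starts. Then press the lamp's switch button fully down and let go. Do not knock the lamp, press the eggs hard into the tray, let an egg touch the table, or disturb the mug, bowl and canister.

Things in the scene. Friction and masses are not known exactly. Their poses are not given: they have to be found in the camera images.
- egg1: Hen's egg, plain beige shell, about 58 g, 57 mm tall, 44 mm across at its widest. It starts standing upright in the hole of the flat coaster. Origin at the tip of its lower end, z axis along the egg towards the upper end; both ends look much alike, so keep it the way up it starts; it is round about z, so its yaw means nothing.
- egg2: Second egg, the same size, shape and axes as egg1. It starts standing upright in the porcelain egg cup.
- egg1_mid (a point): Centre of egg1, at its widest, 28.5 mm from either tip; the outline is close to an ellipse with half-axes 22 x 28.5 mm. Gripping about 9 mm above this point (42 mm wide there) keeps fingertips clear of coaster and tray. An egg keeps its lean in the hand: pick it up with the tool leaning, and turned the same way round, as when setting it down.
- egg2_mid (a point): The same point of egg2.
- coaster: Square hard silicone coaster, dark, loose, 150 g: 90 mm square, 16 mm thick, with a round 37 mm hole through its middle in which egg1 stands, its middle 15.5 mm above the coaster's top. Origin at the centre of its underside, on the table. It lies on the left or the right side of the table.
- eggcup: White porcelain egg cup, loose, 160 g: 42 mm tall, 45 mm across the rim (foot 48 mm), 37 mm opening in which egg2 stands, its middle 15.5 mm above the rim. Origin at the centre of its foot, on the table. It stands on the other side from the coaster.
- tray: Fixed light wooden egg tray, 90 mm (x) by 190 mm (y), 20 mm thick, with two round pockets side by side along its y axis. Origin at the centre of its underside, on the table; z up; its x axis points away from the robot, within about 0.25 rad of world x.
- tray_hole0 (a point): Centre of the mouth of one pocket, level with the tray's top, 45 mm from the tray's centre towards its +y (left). Pockets are round, 37 mm wide, 15 mm deep. An egg seated upright rests on the pocket's rim, its lower tip 13 mm below the mouth and its middle 15.5 mm above it.
- tray_hole1 (a point): The same for the other pocket, 45 mm from the tray's centre towards its -y (right).
- lamp: Fixed lamp: aluminium light bar above the pockets, 300 mm long (its y), 30 mm wide (x), from 169 to 192 mm above the table; a 14 mm arm (204 mm up) runs from its middle along its +x (away from the robot) to a post at the far edge. Origin on the table below the bar's middle, which is 8 to 18 mm beyond the tray's centre: a vertical tool hits the bar; lean it about 35 degrees, body towards the robot.
- switch (a joint): Travel of the lamp's switch button, in m: 0 up, 0.006 fully down; a spring pushes it back up; about 4 N holds it fully down.
- switch_top (a point): Centre of the top of the switch button, a grey 32 mm round button in a small white housing fixed on the table between robot and tray. It is pressed straight down.
- mug: Empty white porcelain mug, 92 mm tall, 82 mm wide plus handle, loose; leave alone. Origin at the centre of its underside.
- bowl: Yellow plastic bowl, 144 mm wide, 55 mm tall, loose; leave alone. Origin at the centre of its underside.
- canister: Steel sugar canister, 76 mm wide, 115 mm tall, loose; leave alone. Origin at the centre of its underside.
Not all that is in view belongs to the job. What is shaped like the egg2 but purple is not meant. What is shaped like the egg1 but blue is not meant.

How it is judged (in metres and radians):
On the way, in this order (a step that is already met when the one before it is completed fails the run):
1. both eggs stand in the two tray pockets, released (((horizontal distance between egg1_mid and tray_hole0 below 0.007 m and z of egg1_mid in the frame of tray_hole0 below 0.0195 m and angle between each of egg1, egg2's own z axis and vertical below 0.35 rad and horizontal distance between egg2_mid and tray_hole1 below 0.007 m and z of egg2_mid in the frame of tray_hole1 below 0.0195 m) or (horizontal distance between egg1_mid and tray_hole1 below 0.007 m and z of egg1_mid in the frame of tray_hole1 below 0.0195 m and angle between each of egg1, egg2's own z axis and vertical below 0.35 rad and horizontal distance between egg2_mid and tray_hole0 below 0.007 m and z of egg2_mid in the frame of tray_hole0 below 0.0195 m)) and contact force between the fingers and egg1 below 0.1 N and contact force between the fingers and egg2 below 0.1 N), for 0.2 s.
2. the switch button is pressed fully down (value of joint switch above 0.0045 m), for 0.05 s.
At the end, for the whole second after the job is handed in: One egg at rest and released in each tray pocket: its middle within 7 mm of the pocket's centre and at most 19.5 mm above its mouth, within 20 degrees (0.35 rad) of upright, same end down as at the start; the switch, pressed at least 4.5 mm after that, is up again (all of step 1 and linear speed of each of egg1, egg2 below 0.02 m/s and value of joint switch below 0.002 m); the robot touches nothing.
It fails at once if an egg is pressed or dropped hard on the tray (over 15 N) (contact force between any of egg1, egg2 and tray above 15 N).
It fails at once if an egg touches the table (its middle comes below 29 mm) (height (world z) of any of egg1_mid, egg2_mid below 0.029 m).
It fails at once if the lamp is knocked (over 4 N) (contact force between lamp and anything else above 4 N).
It fails at once if the mug, bowl or canister is moved over 30 mm (distance of any of mug, bowl, canister from where it was at the start of the episode above 0.03 m).
It also fails if it takes over 61 s, if anything falls off the work surface, if the arm or the gripper's body presses on something with over 40 N, if the wrist force passes 120 N, or if a joint passes its speed limit or range.

### The arm

A 6-joint arm with a two-finger parallel gripper is mounted at the origin on the work surface. World frame = base frame: x ahead of the robot, y to its left, z up, the work surface at z = 0. Lengths are in mm, angles in rad, forces in N, time in s.
With the tool pointing down it reaches from about 325 to 875 mm from the base axis. Payload 4.4 kg.
Tool frame: the origin (TCP) lies midway between the tips of the shut fingers; the grasp point (between the pads) lies 19 mm behind it; z points along the fingers, y is the direction in which the jaws open and shut (so a half turn about z gives the same grasp; the last joint's range is limited). The gripper opens to 85 mm and grips with 20 to 120 N. Pads are 22 mm wide; open, the fingers measure 114 mm over their backs; the gripper's body (76 mm by 85 mm) begins 54 mm behind the grasp point. The pads swing forward as they close: fully open they stand 13 mm farther back than shut.
Start: joints at [1.137, 0.207, 1.542, -0, 1.393, -0.15], TCP at [160.461, 552.159, 231.282] pointing down, gripper open.
Joint ranges: [-2.73, 2.73], [-0.86, 2.22], [0.23, 2.46], [-1.11, 4.25], [0.08, 2.63], [-2.82, 2.82]. Speed limits (rad/s): [2.79, 2.79, 3.14, 3.14, 3.14, 3.14].

### API

Orientations are given as [roll, pitch, yaw] about the fixed x, y, z axes, in that order (R = Rz(yaw) Ry(pitch) Rx(roll)).
In Python, from station import robot, grab_frame, camera_params, ticket gives the robot as it stands.
- The arm moves only by the tool move_arm, never from a script. Its argument "plan" is a list of rows, each an object with "delta_pos": the shift along the tool's x, y, z in mm, a list of three; "twist": the turn, a rotation vector about the tool's x, y, z in rad, a list of three; "hand": the opening in per cent of the stroke, from 0 (shut) to 100 (fully open). A call has exactly 10 rows; each row shifts and turns the commanded pose from where the row before left it, along the tool's axes as they then stand; what a row does not reach is not made up. A row lasts 1/8 s, in which the tool goes at most 62.5 mm and 10.7 degrees, less where a joint would pass 70% of its speed; a pose out of reach is approached as far as the arm can. A call is refused whole if a number of a shift passes 62.5 or a number of a turn 0.188, either way. A call with a gripper value outside its range is refused whole. The fingers move at their own pace and stop on an object; the grip force is fixed at half the most. Time passes only in rows, so rows that do not move let the fingers close, or fill a call up. It gives the time, the measured TCP pose, the force and the opening at its end, in the units of the state.
- robot.observe(): the state, without advancing time (a new reading comes with each control period).
- grab_frame(name): name is "side" or "top" or "wrist"; returns the picture (420x560x3 uint8, red, green, blue); there is no depth.
- camera_params(name): a dict with "fx", "fy", "cx", "cy" (pixels), "k1" (the pictures are not rectified: a ray, as slopes to the right and down, at radius r is drawn at 1 + k1 r^2 times it, then the intrinsics apply), "R" (3x3) and "t" (3): a world point X has camera coordinates R X + t; the wrist camera has in their place "hand_eye" (4x4, takes a point from camera to tool coordinates, whose origin is the TCP and whose axes are the flange's). Camera axes: x right, y down, z forward; pixel columns grow to the right and rows downward; lengths in mm; the calibration is good to about 2 mm. A picture is of the moment at which its call begins: read the wrist's pose just before it. camera_params takes no time and is no camera call.
- ticket.sign_off(): hands the job in, once; it reports no verdict.
The state is a dict: "time": time; "joints": joint angles; "joint_vel": joint speeds; "tau": joint torques, N m; "ee_pos": TCP position; "tool_rot": TCP orientation; "wrist_force": force on the tool from outside, world axes, zero at the start; "moment": the same for the moment, N m; "finger_gap": finger opening in mm.
Only numpy, scipy, OpenCV 4.12 (cv2) and the standard library are available. Lean on these libraries where they do the work, as an engineer would, in place of code of your own. Each camera call takes 0.05 s, during which the arm holds its last target. There are 200 camera calls.

## Working session

There is one attempt and no reset: what is moved stays moved. The work goes in short steps, Python scripts to look and compute and a tool call to move; the robot and the scene stay as the last step left them, time stands still between calls to the robot, and variables do not carry over. Pictures are saved under pics/ and viewed, about 8 in all and at most 12, crops included, and the job is handed in when it is done.

Besides the shell and the picture viewer there is one more tool, called as a command line: name --argument value ..., lists and objects as JSON in quotes. move_arm: Moves the arm, as the interface text tells. Its arguments: {"type":"object","properties":{"plan":{"type":"array","items":{"type":"object","properties":{"delta_pos":{"type":"array","items":{"type":"number"}},"twist":{"type":"array","items":{"type":"number"}},"hand":{"type":"number"}}}}},"required":["plan"]}

```bash
ls; mkdir -p pics; python3 - <<'E'
from station import robot, grab_frame, camera_params
import cv2,numpy as np
print(robot.observe())
for n in("top","side","wrist"):
    f=grab_frame(n); cv2.imwrite(f"pics/{n}0.png",f[:,:,::-1]); print(n,camera_params(n))
E
```

```text
pics
{'time': 0.0, 'joints': array([ 1.13751176e+00,  2.07444429e-01,  1.54292048e+00,  1.83833138e-05,
        1.39350561e+00, -1.50495926e-01]), 'joint_vel': array([-0.00022582, -0.00063898,  0.00066476, -0.0016511 , -0.00105699,
       -0.00068496]), 'tau': array([-5.06040105e-04, -3.83018839e+01, -2.91595781e+01, -1.57701538e-04,
        1.03527994e-02, -7.25274049e-06]), 'ee_pos': array([160.13342449, 551.48078665, 230.12776393]), 'tool_rot': array([-3.13934325e+00, -3.59400150e-04,  2.85880035e+00]), 'wrist_force': array([ 0.41956792,  0.37423406, -0.08854551]), 'moment': array([ 0.02380759, -0.05019978,  0.05851741]), 'finger_gap': 85.00151730733305}
top {'fx': 439.5450336018973, 'fy': 439.5450336018973, 'cx': 286.94878682036284, 'cy': 201.70780557802647, 'k1': -0.13921771983721412, 'R': array([[-0.02278426, -0.99944718, -0.02421169],
       [-0.98546937,  0.02652982, -0.16776857],
       [ 0.16831815,  0.0200374 , -0.98552905]]), 't': array([  62.10058768,  508.6277016 , 1067.14198057])}
side {'fx': 530.6336654149915, 'fy': 530.6336654149915, 'cx': 277.2010939845329, 'cy': 216.4163980118534, 'k1': 0.038891987605110694, 'R': array([[ 0.8355806 , -0.54902421,  0.01942891],
       [-0.39466902, -0.62451176, -0.67395951],
       [ 0.38215367,  0.5554795 , -0.73851276]]), 't': array([-394.12217363,  278.47702989, 1178.68815261])}
wrist {'fx': 320.86077830185354, 'fy': 320.86077830185354, 'cx': 279.86921379236264, 'cy': 208.89094662570136, 'k1': -0.03850449854593527, 'hand_eye': array([[-7.28401036e-04, -9.47076504e-01, -3.21007109e-01,
         8.29876506e+01],
       [ 9.99999681e-01, -5.84816093e-04, -5.43711393e-04,
         1.50123222e+00],
       [ 3.27206162e-04, -3.21007403e-01,  9.47076628e-01,
        -1.42611859e+02],
       [ 0.00000000e+00,  0.00000000e+00,  0.00000000e+00,
         1.00000000e+00]])}
```

View pics/top0.png

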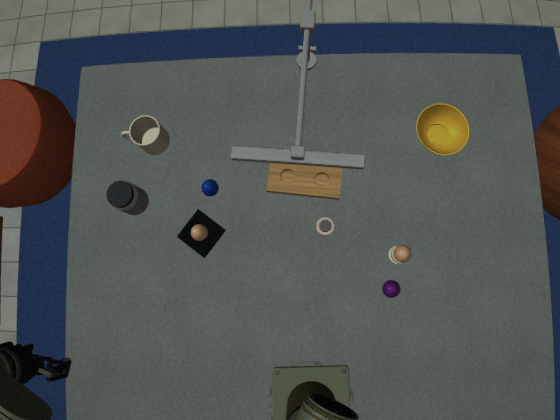

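View pics/side0.png

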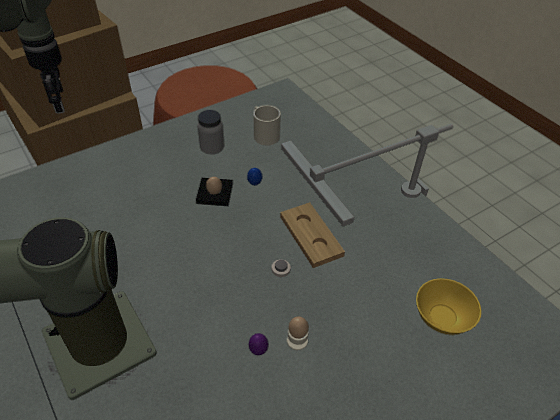

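Top view candidates are the beige egg on the coaster (200,232) = egg1, the beige egg in the cup (402,254) = egg2, a blue decoy (210,187) and a purple decoy (391,289). The tray is at (305,180), the switch at (325,226) and the lamp bar at (297,157). I'll check the choices in one close crop sheet and measure by triangulation.

```bash
cat > h.py <<'E'
import cv2,numpy as np
from scipy.optimize import least_squares
from scipy.spatial.transform import Rotation as Ro
from station import robot, grab_frame, camera_params
def cam(n,st=None):
    c=camera_params(n); K=np.array([[c['fx'],0,c['cx']],[0,c['fy'],c['cy']],[0,0,1]]);d=np.array([c['k1'],0,0,0.])
    if 'R' in c: return K,d,np.array(c['R']),np.array(c['t'])
    T=np.eye(4);T[:3,:3]=Ro.from_euler('xyz',st['tool_rot']).as_matrix();T[:3,3]=st['ee_pos']
    W=np.linalg.inv(T@c['hand_eye']);return K,d,W[:3,:3],W[:3,3]
def proj(X,C):
    K,d,R,t=C; return cv2.projectPoints(np.atleast_2d(np.float64(X)),cv2.Rodrigues(R)[0],t,K,d)[0][:,0]
def ray(uv,C):
    K,d,R,t=C; p=cv2.undistortPoints(np.float64([[uv]]),K,d)[0,0]; return -R.T@t, R.T@np.array([*p,1])
def atz(uv,C,z):
    o,v=ray(uv,C); return o+v*(z-o[2])/v[2]
def tri(uv1,C1,uv2,C2):
    f=lambda X:np.r_[proj(X,C1)[0]-uv1,proj(X,C2)[0]-uv2]
    s=least_squares(f,atz(uv1,C1,50)); return s.x,np.round(s.fun,1)
def blobs(img,lo,hi,amin=30):
    m=cv2.inRange(cv2.cvtColor(img,cv2.COLOR_RGB2HSV),np.array(lo),np.array(hi))
    n,l,s,c=cv2.connectedComponentsWithStats(m)
    return [(s[i].tolist(),c[i].round(1)) for i in range(1,n) if s[i,4]>=amin]
E
python3 - <<'E'
from h import *
T=cv2.imread('pics/top0.png');S=cv2.imread('pics/side0.png')
z=lambda I,x,y,w,h:cv2.resize(I[y:y+h,x:x+w],(400,300),interpolation=cv2.INTER_CUBIC)
cv2.imwrite('pics/c1.png',np.vstack([np.hstack([z(T,260,150,100,75),z(S,262,190,100,75)]),np.hstack([z(T,170,170,100,75),z(S,240,305,100,75)])]))
for I,n in((T,'top'),(S,'side')):
    print(n,blobs(I[:,:,::-1],(5,60,60),(18,200,255),25))
    for p in ([(200,232),(402,254),(300,190)] if n=='top' else [(214,186),(298,327),(300,230)]): print(cv2.cvtColor(I,cv2.COLOR_BGR2HSV)[p[1],p[0]])
E
```

```text
top [([0, 79, 43, 110, 3583], array([ 17.3, 130.5])), ([534, 108, 26, 84, 1536], array([548.9, 151.3])), ([267, 162, 75, 38, 2144], array([304.7, 179.9])), ([191, 224, 17, 17, 212], array([198.7, 232. ])), ([394, 245, 18, 17, 234], array([402.2, 253.1]))]
[ 15  99 121]
[ 16  95 169]
[ 18 125 126]
side [([85, 11, 32, 25, 179], array([100.8,  24.3])), ([54, 29, 30, 16, 137], array([69.6, 36.5])), ([0, 38, 26, 22, 143], array([11.2, 50.1])), ([154, 65, 103, 58, 3518], array([198.9,  89.4])), ([0, 82, 47, 52, 351], array([ 21.5, 113.4])), ([61, 91, 74, 32, 332], array([100.2, 106.3])), ([48, 120, 14, 8, 34], array([ 54.1, 123.4])), ([206, 177, 15, 17, 199], array([213.4, 184.9])), ([280, 203, 65, 65, 1411], array([313.4, 235.3])), ([289, 316, 20, 23, 323], array([298.1, 326.8]))]
[14 91 90]
[ 16  88 101]
[ 19 101 119]
```

View pics/c1.png

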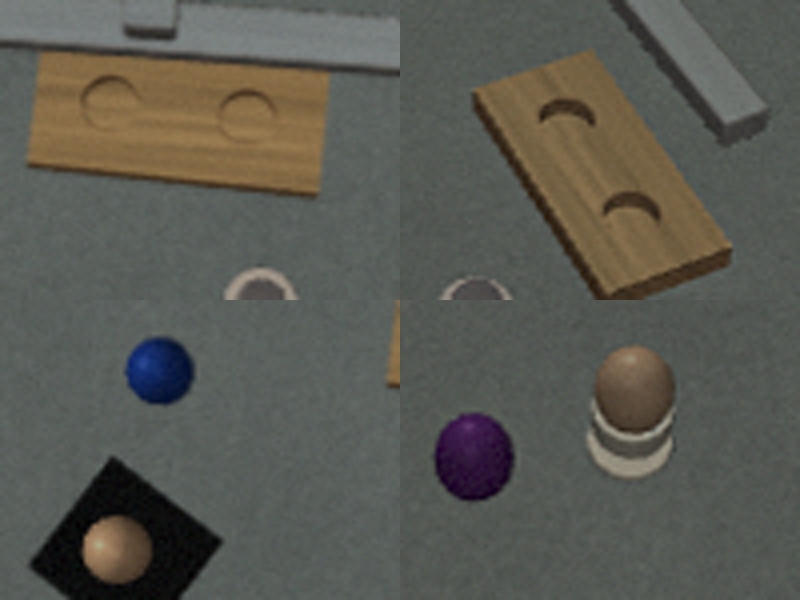

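The crop confirms beige egg on the black coaster, beige egg in the white cup; blue and purple are decoys. It also gives clear tray corners and pocket centres.

```bash
python3 - <<'E'
from h import *
CT,CS=cam('top'),cam('side')
for n,a,b in(('egg1',(198.9,232),(213.6,185.2)),('egg2',(402.3,253.1),(298.1,326.9)),('switch',(325.2,226.5),(281,266.5)),
 ('mug',(145,132),(267,122)),('can',(126,196),(210,132)),('purple',(391,289),(258.5,344)),('blue',(210,187.5),(255,176.5))):
    x,e=tri(a,CT,b,CS); print(n,x.round(1),e)
print('egg1 z31.5',atz((198.9,232),CT,31.5),'egg2 z57.5',atz((402.3,253.1),CT,57.5),atz((298.1,326.9),CS,57.5))
def W(p,l):
    x,y,a=p; l=np.array(l,float); R=np.array([[np.cos(a),-np.sin(a)],[np.sin(a),np.cos(a)]]); return np.c_[l[:,:2]@R.T+[x,y],l[:,2]]
top=[((-45,95,20),(267.5,190.5)),((-45,-95,20),(339.5,197.2)),((0,45,20),(287.7,175.5)),((0,-45,20),(321.7,179))]
sid=[((-45,95,20),(280.5,213)),((45,95,20),(310.3,202.5)),((45,-95,20),(344.5,251.8))]
f=lambda p:np.r_[(proj(W(p,[l for l,_ in top]),CT)-[u for _,u in top]).ravel(),(proj(W(p,[l for l,_ in sid]),CS)-[u for _,u in sid]).ravel()]
s=least_squares(f,[500,0,0]);print('tray',s.x,s.fun.round(1)); print(W(s.x,[(0,45,20),(0,-45,20)]))
# lamp bar top corners in top/side guesses
for uv in((231,147),(231,159),(364,156),(364,167)): print('bar',atz(uv,CT,192))
E
```

```text
egg1 [440.4 277.1  27.6] [ 0.1 -0.1 -0.1  0. ]
egg2 [ 372.  -232.1   55.5] [ 0. -0. -0.  0.]
switch [449.7 -47.7   9.3] [ 0.2 -0.5 -0.6  0.1]
mug [711.2 425.6  39.2] [ 0.1 -0.2 -0.3  0.1]
can [535.6 468.4  45.1] [-0.1  0.2  0.2 -0. ]
purple [ 285.7 -206.2   26. ] [ 0.2 -0.5 -0.5  0.1]
blue [557.5 249.3  24.1] [ 0.2 -0.4 -0.5  0.1]
egg1 z31.5 [439.68766819 276.37925713  31.5       ] egg2 z57.5 [ 371.83078599 -231.6186046    57.5       ] [ 371.25617641 -233.05188535   57.5       ]
tray [ 5.77580638e+02 -1.35207843e-01 -1.37668853e-01] [-0.2 -0.4  0.8  0.8  0.7 -0.2  1.1  0.  -0.5 -1.4 -0.7 -0.9  0.2 -0.8]
[[583.75618594  44.4390292   20.        ]
 [571.40509009 -44.70944488  20.        ]]
bar [612.89808862 169.45370768 192.        ]
bar [584.95131049 169.38116361 192.        ]
bar [ 583.34235656 -127.57540708  192.        ]
bar [ 558.12109997 -126.14448843  192.        ]
```

```bash
cat >> h.py <<'E'
def Rt(psi=-0.138,lean=0.61):
    z=np.array([np.sin(lean)*np.cos(psi),np.sin(lean)*np.sin(psi),-np.cos(lean)]);y=np.array([-np.sin(psi),np.cos(psi),0]);return np.c_[np.cross(y,z),y,z]
def delta(P,R=None):
    """tool-frame shift and remaining turn from the measured pose to P,R"""
    s=robot.observe();A=Ro.from_euler('xyz',s['tool_rot']).as_matrix();R=Rt() if R is None else R
    print('t',round(s['time'],2),'tcp',s['ee_pos'].round(1),'d_tool',(A.T@(P-s['ee_pos'])).round(1),'d_if_turned',(R.T@(P-s['ee_pos'])).round(1),'rot',Ro.from_matrix(A.T@R).as_rotvec().round(3),'F',s['wrist_force'].round(1))
E
python3 - <<'E'
from h import *
R=Rt(); g=np.array([440,277,41.5]); P=g+22*R[:,2]; print(P,P-100*R[:,2]); delta(P-100*R[:,2])
E
```

```text
[452.48326788 275.26628944  23.46774361] [395.74114114 283.14679199 105.43254539]
t 0.15 tcp [160.2 551.6 230.4] d_tool [-301.1 -191.9  125.2] d_if_turned [-149.9 -233.5  257.2] rot [-0.046 -0.609 -0.14 ] F [ 1.2 -0.8  0.3]
```

move_arm --plan '[{"delta_pos": [-50, -32, 5], "twist": [0, 0, 0], "hand": 100}, {"delta_pos": [-50, -32, 5], "twist": [0, 0, 0], "hand": 100}, {"delta_pos": [-50, -32, 5], "twist": [0, 0, 0], "hand": 100}, {"delta_pos": [-50, -32, 5], "twist": [0, 0, 0], "hand": 100}, {"delta_pos": [-50, -32, 5], "twist": [0, 0, 0], "hand": 100}, {"delta_pos": [-50, -32, 5], "twist": [0, 0, 0], "hand": 100}, {"delta_pos": [0, 0, 0], "twist": [-0.012, -0.152, -0.035], "hand": 100}, {"delta_pos": [0, 0, 0], "twist": [-0.012, -0.152, -0.035], "hand": 100}, {"delta_pos": [0, 0, 0], "twist": [-0.012, -0.152, -0.035], "hand": 100}, {"delta_pos": [0, 0, 0], "twist": [-0.012, -0.152, -0.035], "hand": 100}]'

```text
time: 1.4
ee_pos: [395.0, 284.1, 201.8]
tool_rot: [3.136, 0.614, 3.002]
wrist_force: [0.5, -0.7, -0.6]
finger_gap: 85.4
```

```bash
python3 - <<'E'
from h import *
R=Rt(); g=np.array([440,277,41.5]); P=g+22*R[:,2]; delta(P-100*R[:,2])
s=robot.observe();f=grab_frame('wrist');cv2.imwrite('pics/w1.png',f[:,:,::-1]);C=cam('wrist',s)
print(proj([[440,277,31.5],[440,277,60]],C)); print(blobs(f,(5,60,40),(20,200,255),200))
E
```

```text
t 1.4 tcp [395.  284.1 201.8] d_tool [54.9 -1.3 79.2] d_if_turned [54.5 -0.8 79.5] rot [ 0.005  0.004 -0.001] F [ 0.5 -0.7 -0.6]
[[276.60345095 125.11196284]
 [276.56052883 146.20814109]]
[([251, 97, 49, 55, 2025], array([275.1, 123.7])), ([12, 188, 163, 49, 6769], array([ 96.7, 211.5])), ([491, 256, 69, 18, 829], array([527.2, 264.5]))]
```

View pics/w1.png

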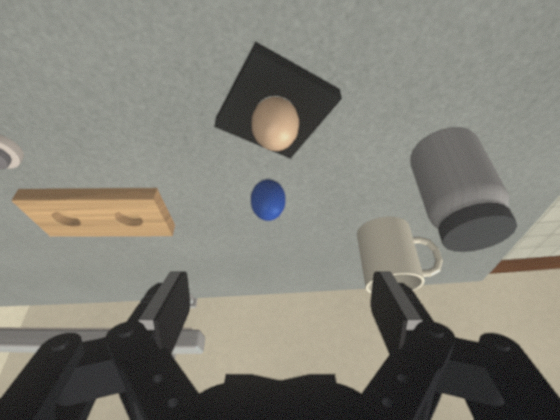

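Egg1 seen at (275,124), predicted (277,125), so it agrees within ~1.5 mm. Approaching along the tool axis.

move_arm --plan '[{"delta_pos": [18, -0.7, 15], "twist": [0.001, 0.001, 0], "hand": 100}, {"delta_pos": [18, -0.7, 15], "twist": [0.001, 0.001, 0], "hand": 100}, {"delta_pos": [18.5, -0.6, 15], "twist": [0.001, 0.001, 0], "hand": 100}, {"delta_pos": [0, 0, 28], "twist": [0, 0, 0], "hand": 100}, {"delta_pos": [0, 0, 28], "twist": [0, 0, 0], "hand": 100}, {"delta_pos": [0, 0, 28], "twist": [0, 0, 0], "hand": 100}, {"delta_pos": [0, 0, 22], "twist": [0, 0, 0], "hand": 100}, {"delta_pos": [0, 0, 15], "twist": [0, 0, 0], "hand": 100}, {"delta_pos": [0, 0, 0], "twist": [0, 0, 0], "hand": 100}, {"delta_pos": [0, 0, 0], "twist": [0, 0, 0], "hand": 100}]'

```text
time: 2.7
ee_pos: [444.5, 275.4, 34.1]
tool_rot: [3.14, 0.606, 3.001]
wrist_force: [-0.5, 0.3, -0.1]
finger_gap: 85.5
```

```bash
python3 - <<'E'
from h import *
R=Rt(); g=np.array([439.7,276,41.5]); P=g+22*R[:,2]; delta(P)
s=robot.observe();f=grab_frame('wrist');cv2.imwrite('pics/w2.png',f[:,:,::-1]);C=cam('wrist',s)
print(proj([[439.7,276,31.5]],C)); print(blobs(f,(5,60,40),(20,200,255),200))
E
```

```text
t 2.7 tcp [444.5 275.4  34.1] d_tool [-0.3 -0.1 13.2] d_if_turned [-0.3 -0.1 13.2] rot [ 0.    -0.004 -0.002] F [-0.5  0.3 -0.1]
[[276.88500043 264.72108136]]
[([231, 215, 91, 107, 7193], array([274.6, 263.8])), ([0, 297, 129, 49, 5007], array([ 55.5, 319. ]))]
```

View pics/w2.png

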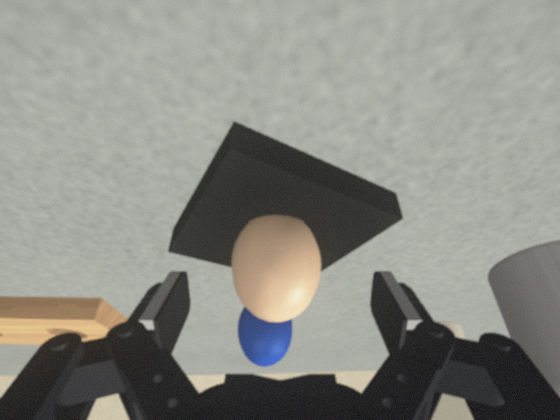

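Egg1 is centred between the jaws (egg at u=275, jaws' middle at 280). I'll nudge -1.5 mm in y, go the last 13 mm and close.

move_arm --plan '[{"delta_pos": [0, -1.5, 7], "twist": [0, 0, 0], "hand": 100}, {"delta_pos": [0, 0, 6], "twist": [0, 0, 0], "hand": 100}, {"delta_pos": [0, 0, 0], "twist": [0, 0, 0], "hand": 70}, {"delta_pos": [0, 0, 0], "twist": [0, 0, 0], "hand": 55}, {"delta_pos": [0, 0, 0], "twist": [0, 0, 0], "hand": 45}, {"delta_pos": [0, 0, 0], "twist": [0, 0, 0], "hand": 30}, {"delta_pos": [0, 0, 0], "twist": [0, 0, 0], "hand": 30}, {"delta_pos": [0, 0, 0], "twist": [0, 0, 0], "hand": 30}, {"delta_pos": [0, 0, 0], "twist": [0, 0, 0], "hand": 30}, {"delta_pos": [0, 0, 0], "twist": [0, 0, 0], "hand": 30}]'

```text
time: 4.0
ee_pos: [451.3, 272.9, 23.2]
tool_rot: [3.14, 0.606, 3.002]
wrist_force: [-4.7, -0.8, 6.1]
finger_gap: 41.2
```

```bash
python3 - <<'E'
from h import *
R=Rt(); g=np.array([439.7,276,41.5]); P=g+22*R[:,2]; delta(P)
print(robot.observe()['finger_gap'])
E
```

```text
t 4.0 tcp [451.3 272.9  23.2] d_tool [-0.8  1.5  0.2] d_if_turned [-0.8  1.5  0.2] rot [ 0.    -0.004 -0.001] F [-4.7 -0.8  6.1]
41.17949864659641
```

move_arm --plan '[{"delta_pos": [-3, 0, -4], "twist": [0, 0, 0], "hand": 30}, {"delta_pos": [-6, 0, -8], "twist": [0, 0, 0], "hand": 30}, {"delta_pos": [-11.5, 0, -16.4], "twist": [0, 0, 0], "hand": 30}, {"delta_pos": [-11.5, 0, -16.4], "twist": [0, 0, 0], "hand": 30}, {"delta_pos": [-11.5, 0, -16.4], "twist": [0, 0, 0], "hand": 30}, {"delta_pos": [-6, 0, -8], "twist": [0, 0, 0], "hand": 30}, {"delta_pos": [0, 0, 0], "twist": [0, 0, 0], "hand": 30}, {"delta_pos": [0, 0, 0], "twist": [0, 0, 0], "hand": 30}, {"delta_pos": [0, 0, 0], "twist": [0, 0, 0], "hand": 30}, {"delta_pos": [0, 0, 0], "twist": [0, 0, 0], "hand": 30}]'

```text
time: 5.25
ee_pos: [452.2, 272.4, 107.4]
tool_rot: [3.141, 0.605, 3.003]
wrist_force: [-0.1, -0.2, -0.1]
finger_gap: 41.5
```

```bash
python3 - <<'E'
from h import *
s=robot.observe();f=grab_frame('wrist');cv2.imwrite('pics/w3.png',f[:,:,::-1]);C=cam('wrist',s)
print(s['ee_pos'],s['tool_rot'],s['finger_gap'],s['wrist_force'])
R=Ro.from_euler('xyz',s['tool_rot']).as_matrix()
print('mid pred',proj(s['ee_pos']-22*R[:,2]-[0,0,10],C)); print(blobs(f,(5,60,40),(20,200,255),200))
f=grab_frame('side');g=grab_frame('top');cv2.imwrite('pics/s3.png',f[:,:,::-1]);cv2.imwrite('pics/t3.png',g[:,:,::-1])
print(proj(s['ee_pos']-22*R[:,2]-[0,0,10],cam('side')),blobs(f,(5,60,60),(18,200,255),25)[-4:])
print(proj(s['ee_pos']-22*R[:,2]-[0,0,10],cam('top')),blobs(g,(5,60,60),(18,200,255),25)[-4:])
a=cv2.imread('pics/w3.png');u=proj(s['ee_pos'],cam('side'))[0].astype(int);b=a*0
b=cv2.resize(f[u[1]-70:u[1]+35,u[0]-70:u[0]+70,::-1],(560,420));cv2.imwrite('pics/c3.png',cv2.resize(np.hstack([a,b]),(800,300)))
E
```

```text
[452.16471802 272.43849371 107.37004255] [3.14120798 0.6052815  3.00256497] 41.5070138507576 [-0.12300911 -0.20501047 -0.08617108]
mid pred [[276.85783128 278.17903896]]
[([232, 221, 98, 122, 8666], array([279. , 279.6])), ([0, 224, 152, 56, 7769], array([ 70.7, 252.7]))]
[[211.47415678 162.26911996]] [([0, 82, 65, 53, 410], array([ 25.9, 114.9])), ([210, 153, 10, 10, 45], array([214.8, 156.6])), ([280, 203, 65, 65, 1470], array([313.6, 235.6])), ([289, 316, 19, 23, 325], array([298.1, 326.9]))]
[[191.99387977 228.39245016]] [([267, 162, 75, 37, 2157], array([304.7, 179.9])), ([541, 191, 19, 13, 56], array([550.4, 195.6])), ([182, 219, 17, 16, 179], array([189.3, 226.2])), ([394, 245, 18, 17, 232], array([402.2, 253.1]))]
```

View pics/c3.png

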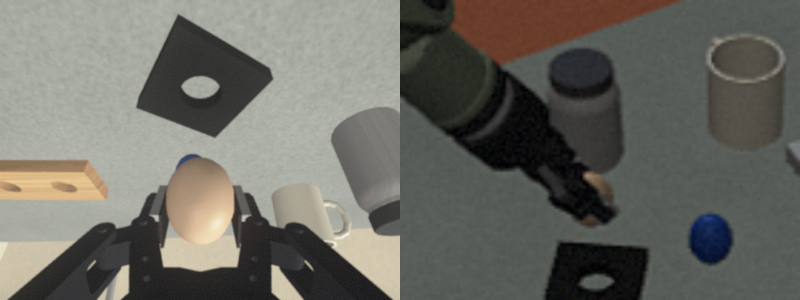

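Egg1 hangs upright in the hand and the coaster stayed put. On to a waypoint from which the wrist camera sees the pockets.

```bash
cat >> h.py <<'E'
def off(): return -22*Rt()[:,2]-np.array([0,0,10.])   # egg middle from TCP
E
python3 - <<'E'
from h import *
delta(np.array([520,150,95])-off())
E
```

```text
t 5.4 tcp [452.4 272.6 107.8] d_tool [ -67.5 -112.1   72. ] d_if_turned [ -67.1 -112.2   72.3] rot [ 0.    -0.004 -0.001] F [ 0.1  0.2 -1.1]
```

move_arm --plan '[{"delta_pos": [-9, -15, 9], "twist": [0, 0, 0], "hand": 30}, {"delta_pos": [-9, -15, 9], "twist": [0, 0, 0], "hand": 30}, {"delta_pos": [-9, -15, 9], "twist": [0, 0, 0], "hand": 30}, {"delta_pos": [-9, -15, 9], "twist": [0, 0, 0], "hand": 30}, {"delta_pos": [-9, -15, 9], "twist": [0, 0, 0], "hand": 30}, {"delta_pos": [-9, -15, 9], "twist": [0, 0, 0], "hand": 30}, {"delta_pos": [-8, -12, 9], "twist": [0, 0, 0], "hand": 30}, {"delta_pos": [-5, -10, 9], "twist": [0, 0, 0], "hand": 30}, {"delta_pos": [0, 0, 0], "twist": [0, 0, 0], "hand": 30}, {"delta_pos": [0, 0, 0], "twist": [0, 0, 0], "hand": 30}]'

```text
time: 6.65
ee_pos: [532.0, 148.7, 87.0]
tool_rot: [3.14, 0.606, 3.002]
wrist_force: [-0.4, -0.9, -0.6]
finger_gap: 41.3
```

```bash
python3 - <<'E'
from h import *
s=robot.observe();f=grab_frame('wrist');cv2.imwrite('pics/w4.png',f[:,:,::-1]);C=cam('wrist',s)
print(s['ee_pos'],s['finger_gap'],'mid pred',proj(s['ee_pos']+off(),C)); print(blobs(f,(5,60,40),(22,200,255),200))
h0,h1=(583.8,44.4,20),(571.4,-44.7,20);print(proj([h0,h1],C))
delta(np.array([583.8,44.4,45.5])-50*Rt()[:,2]-off())
E
```

```text
[532.00815881 148.69632583  87.01097201] 41.338471760249256 mid pred [[276.86555238 278.01251812]]
[([0, 173, 232, 85, 18575], array([114.6, 215. ])), ([230, 222, 101, 121, 9088], array([279.9, 281.4]))]
[[157.50443306 231.61877571]
 [ 48.26793514 231.44059203]]
t 6.7 tcp [532.  148.9  87.1] d_tool [-36.  -96.4  35.3] d_if_turned [-35.8 -96.4  35.5] rot [ 0.001 -0.004 -0.001] F [ 0.7  0.8 -0.1]
```

View pics/w4.png

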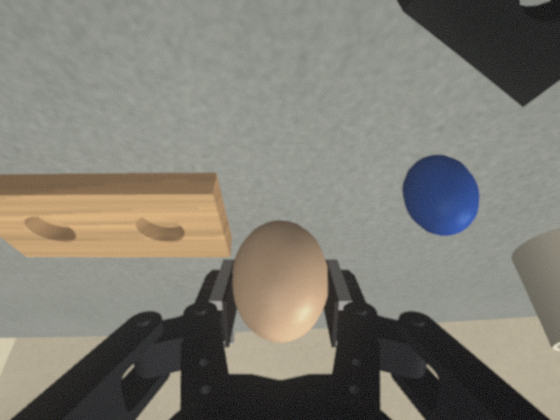

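```bash
python3 - <<'E'
from h import *
s=robot.observe();C=cam('wrist',s);f=cv2.imread('pics/w4.png')
for uv in((161,229),(50.5,229)): print('hole wrist',atz(uv,C,20).round(1))
for uv in((217.5,193),(231.5,257)): print('corner wrist',atz(uv,C,20).round(1))
a=-0.138;Rz=np.array([[np.cos(a),-np.sin(a)],[np.sin(a),np.cos(a)]])
for l in((-45,95),(45,95)): print('corner topside',Rz@l+[577.6,-.1])
# egg middle from image, at predicted depth
o,v=ray((279.5,280),C);R=Ro.from_euler('xyz',s['tool_rot']).as_matrix();p=s['ee_pos']+off();q=o+v*((p-o)@C[2][2])/(v@C[2][2]);print('egg mid wrist-pred',q-p)
E
```

```text
hole wrist [580.7  49.1  20. ]
hole wrist [568.5 -40.   20. ]
corner wrist [543.8 106.4  20. ]
corner wrist [633.4  92.2  20. ]
corner topside [546.09623888 100.18715289]
corner topside [635.24061805  87.80653645]
egg mid wrist-pred [0.70321732 1.11180722 0.73337691]
```

move_arm --plan '[{"delta_pos": [-5, -14, 5], "twist": [0, 0, 0], "hand": 30}, {"delta_pos": [-5, -14, 5], "twist": [0, 0, 0], "hand": 30}, {"delta_pos": [-5, -14, 5], "twist": [0, 0, 0], "hand": 30}, {"delta_pos": [-5, -14, 5], "twist": [0, 0, 0], "hand": 30}, {"delta_pos": [-5, -14, 5], "twist": [0, 0, 0], "hand": 30}, {"delta_pos": [-4, -12, 4], "twist": [0, 0, 0], "hand": 30}, {"delta_pos": [-4, -12, 4], "twist": [0, 0, 0], "hand": 30}, {"delta_pos": [0, 0, 0], "twist": [0, 0, 0], "hand": 30}, {"delta_pos": [0, 0, 0], "twist": [0, 0, 0], "hand": 30}, {"delta_pos": [0, 0, 0], "twist": [0, 0, 0], "hand": 30}]'

```text
time: 7.95
ee_pos: [564.5, 49.8, 78.6]
tool_rot: [3.14, 0.606, 3.003]
wrist_force: [0.5, 0.4, -0.9]
finger_gap: 40.8
```

```bash
python3 - <<'E'
from h import *
s=robot.observe();f=grab_frame('wrist');cv2.imwrite('pics/w5.png',f[:,:,::-1])
delta(np.array([581,47,45.5])-off())
E
```

```text
t 8.0 tcp [564.5  49.7  78.6] d_tool [-0.7 -0.5 50.5] d_if_turned [-0.5 -0.4 50.5] rot [ 0.001 -0.004 -0.001] F [-0.2 -0.3 -0.8]
```

View pics/w5.png

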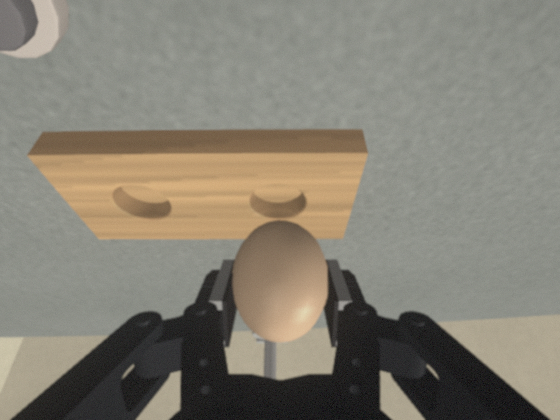

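The near pocket shows at (278,202), the far one at (142,201), and the tray's top corners at (31,155), (367,153), (345,238) and (97,240). Fitting the tray from these.

```bash
python3 - <<'E'
from h import *
s=robot.observe();C=cam('wrist',s)
def W(p,l):
    x,y,a=p; l=np.array(l,float); R=np.array([[np.cos(a),-np.sin(a)],[np.sin(a),np.cos(a)]]); return np.c_[l[:,:2]@R.T+[x,y],np.full(len(l),20.)]
L=[(-45,-95),(-45,95),(45,95),(45,-95),(0,45),(0,-45)];U=np.array([(31,155),(367,153),(345,238.5),(97,240),(278,202),(142,201.5)])
q=least_squares(lambda p:(proj(W(p,L),C)-U).ravel(),[577,0,-.138]);print(q.x,q.fun.round(1));H=W(q.x,L[4:]);print(H)
q2=least_squares(lambda p:(proj(W(p[:3],L)+[0,0,p[3]],C)-U).ravel(),[577,0,-.138,0]);print('free z',q2.x,q2.fun.round(1))
print('egg mid pred vs hole0 pred px',proj([s['ee_pos']+off(),H[0]],C))
delta(np.array([H[0,0]-.7,H[0,1]-1.1,45.5])-off())
E
```

```text
[ 5.76254451e+02  2.97216902e+00 -1.34796681e-01] [-3.3  0.2  2.1 -0.2 -1.5  0.1  2.4 -1.   0.2  1.2  0.4  2.2]
[[582.30194915  47.56395942  20.        ]
 [570.2069536  -41.61962137  20.        ]]
free z [ 5.77056141e+02  2.61221876e+00 -1.36650681e-01 -1.09062174e+00] [-2.  -0.3  1.  -0.3 -2.3 -0.4  2.8 -1.7 -0.2  0.8  0.8  1.6]
egg mid pred vs hole0 pred px [[276.89088456 278.01413089]
 [278.19654443 203.24462911]]
t 8.0 tcp [564.5  49.7  78.6] d_tool [-1.2 -0.9 50.9] d_if_turned [-1.  -0.9 50.9] rot [ 0.001 -0.004 -0.001] F [-0.2 -0.3 -0.8]
```

move_arm --plan '[{"delta_pos": [-1, -0.9, 10], "twist": [0, 0, 0], "hand": 30}, {"delta_pos": [0, 0, 14], "twist": [0, 0, 0], "hand": 30}, {"delta_pos": [0, 0, 14], "twist": [0, 0, 0], "hand": 30}, {"delta_pos": [0, 0, 9], "twist": [0, 0, 0], "hand": 30}, {"delta_pos": [0, 0, 4], "twist": [0, 0, 0], "hand": 30}, {"delta_pos": [0, 0, 0], "twist": [0, 0, 0], "hand": 30}, {"delta_pos": [1.1, 0, 1.6], "twist": [0, 0, 0], "hand": 30}, {"delta_pos": [1.1, 0, 1.6], "twist": [0, 0, 0], "hand": 30}, {"delta_pos": [1.1, 0, 1.6], "twist": [0, 0, 0], "hand": 30}, {"delta_pos": [0, 0, 0], "twist": [0, 0, 0], "hand": 30}]'

```text
time: 9.25
ee_pos: [594.0, 44.1, 31.3]
tool_rot: [3.14, 0.606, 3.002]
wrist_force: [0.2, -0.5, -1.0]
finger_gap: 41.5
```

```bash
python3 - <<'E'
from h import *
delta(np.array([581.5,46.4,35.5])-off())
E
```

```text
t 9.25 tcp [594.   44.1  31.3] d_tool [2.2 0.6 3.1] d_if_turned [2.2 0.6 3.1] rot [ 0.001 -0.004 -0.001] F [ 0.2 -0.5 -1. ]
```

Nearly 4 mm to go: descend in 0.5 mm steps.

move_arm --plan '[{"delta_pos": [0.3, 0.6, 0.4], "twist": [0, 0, 0], "hand": 30}, {"delta_pos": [0.3, 0, 0.4], "twist": [0, 0, 0], "hand": 30}, {"delta_pos": [0.3, 0, 0.4], "twist": [0, 0, 0], "hand": 30}, {"delta_pos": [0.3, 0, 0.4], "twist": [0, 0, 0], "hand": 30}, {"delta_pos": [0.3, 0, 0.4], "twist": [0, 0, 0], "hand": 30}, {"delta_pos": [0, 0, 0], "twist": [0, 0, 0], "hand": 30}, {"delta_pos": [0, 0, 0], "twist": [0, 0, 0], "hand": 30}, {"delta_pos": [0, 0, 0], "twist": [0, 0, 0], "hand": 30}, {"delta_pos": [0, 0, 0], "twist": [0, 0, 0], "hand": 30}, {"delta_pos": [0, 0, 0], "twist": [0, 0, 0], "hand": 30}]'

```text
time: 10.5
ee_pos: [594.4, 44.7, 29.1]
tool_rot: [3.14, 0.607, 3.002]
wrist_force: [0.6, -0.5, 0.7]
finger_gap: 41.1
```

```bash
python3 - <<'E'
from h import *
delta(np.array([581.5,46.4,35.5])-off())
s=robot.observe();f=grab_frame('wrist');cv2.imwrite('pics/w6.png',f[:,:,::-1]);print(blobs(f,(5,60,40),(22,200,255),200))
E
```

```text
t 10.5 tcp [594.4  44.7  29.1] d_tool [ 1.3 -0.1  1.1] d_if_turned [ 1.3 -0.1  1.1] rot [ 0.001 -0.003 -0.001] F [ 0.6 -0.5  0.7]
[([0, 149, 409, 193, 54458], array([204.9, 220.7]))]
```

move_arm --plan '[{"delta_pos": [0.3, 0, 0.4], "twist": [0, 0, 0], "hand": 30}, {"delta_pos": [0, 0, 0], "twist": [0, 0, 0], "hand": 30}, {"delta_pos": [0.3, 0, 0.4], "twist": [0, 0, 0], "hand": 30}, {"delta_pos": [0, 0, 0], "twist": [0, 0, 0], "hand": 30}, {"delta_pos": [0.3, 0, 0.3], "twist": [0, 0, 0], "hand": 30}, {"delta_pos": [0, 0, 0], "twist": [0, 0, 0], "hand": 30}, {"delta_pos": [0, 0, 0], "twist": [0, 0, 0], "hand": 30}, {"delta_pos": [0, 0, 0], "twist": [0, 0, 0], "hand": 30}, {"delta_pos": [0, 0, 0], "twist": [0, 0, 0], "hand": 30}, {"delta_pos": [0, 0, 0], "twist": [0, 0, 0], "hand": 30}]'

```text
time: 11.8
ee_pos: [594.9, 44.6, 28.3]
tool_rot: [3.14, 0.608, 3.002]
wrist_force: [0.1, -2.5, 6.5]
finger_gap: 41.4
```

```bash
python3 - <<'E'
from h import *
delta(np.array([581.5,46.4,35.5])-off())
E
```

```text
t 11.8 tcp [594.9  44.6  28.3] d_tool [ 1.2 -0.   0.2] d_if_turned [ 1.2 -0.   0.2] rot [ 0.001 -0.002 -0.002] F [ 0.1 -2.5  6.5]
```

Contact at 6.5 N, seated. Opening and backing out along the tool axis.

move_arm --plan '[{"delta_pos": [0, 0, 0], "twist": [0, 0, 0], "hand": 52}, {"delta_pos": [0, 0, 0], "twist": [0, 0, 0], "hand": 60}, {"delta_pos": [0, 0, 0], "twist": [0, 0, 0], "hand": 72}, {"delta_pos": [0, 0, 0], "twist": [0, 0, 0], "hand": 76}, {"delta_pos": [0, 0, 0], "twist": [0, 0, 0], "hand": 76}, {"delta_pos": [0, 0, -5], "twist": [0, 0, 0], "hand": 76}, {"delta_pos": [0, 0, -15], "twist": [0, 0, 0], "hand": 76}, {"delta_pos": [0, 0, -25], "twist": [0, 0, 0], "hand": 76}, {"delta_pos": [0, 0, -30], "twist": [0, 0, 0], "hand": 76}, {"delta_pos": [0, 0, -25], "twist": [0, 0, 0], "hand": 76}]'

```text
time: 13.05
ee_pos: [537.0, 52.7, 110.7]
tool_rot: [3.14, 0.607, 3.002]
wrist_force: [0.2, -0.5, -0.1]
finger_gap: 65.2
```

```bash
python3 - <<'E'
from h import *
s=robot.observe();f=grab_frame('wrist');cv2.imwrite('pics/w7.png',f[:,:,::-1]);C=cam('wrist',s)
print(s['finger_gap'],proj([[582,47,35.5],[582,47,20],[570,-42,20]],C))
R=Rt();P=np.array([371.5,-232,67.5])+22*R[:,2];delta(P-100*R[:,2])
E
```

```text
65.22159484071051 [[278.74518996 207.9249285 ]
 [278.7587633  192.09813685]
 [165.12951536 192.6958961 ]]
t 13.1 tcp [537.2  53.1 112.9] d_tool [ 128.1 -305.1 -112.9] d_if_turned [ 128.4 -305.2 -112.4] rot [ 0.002  0.    -0.001] F [1.  1.4 1. ]
```

View pics/w7.png

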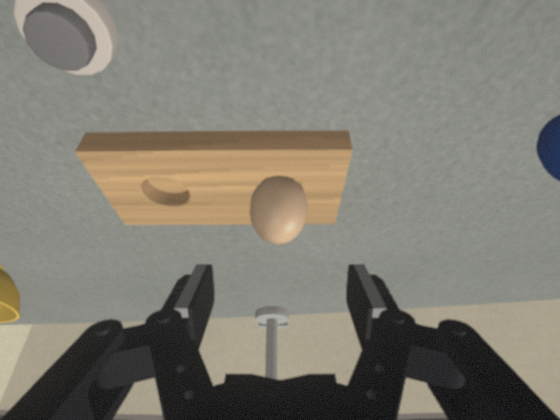

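Egg1 stands upright in pocket 0 at (278,209), as predicted. Now to egg2.

move_arm --plan '[{"delta_pos": [14, -38, -18], "twist": [0, 0, 0], "hand": 90}, {"delta_pos": [16, -38, -16], "twist": [0, 0, 0], "hand": 100}, {"delta_pos": [16, -38, -14], "twist": [0, 0, 0], "hand": 100}, {"delta_pos": [16, -38, -14], "twist": [0, 0, 0], "hand": 100}, {"delta_pos": [16, -38, -14], "twist": [0, 0, 0], "hand": 100}, {"delta_pos": [16, -38, -14], "twist": [0, 0, 0], "hand": 100}, {"delta_pos": [17, -38, -12], "twist": [0, 0, 0], "hand": 100}, {"delta_pos": [17, -39, -10], "twist": [0, 0, 0], "hand": 100}, {"delta_pos": [0, 0, 0], "twist": [0, 0, 0], "hand": 100}, {"delta_pos": [0, 0, 0], "twist": [0, 0, 0], "hand": 100}]'

```text
time: 14.35
ee_pos: [349.3, -202.8, 147.6]
tool_rot: [-3.133, 0.567, 2.975]
wrist_force: [-0.5, -0.1, 0.6]
finger_gap: 84.9
```

```bash
python3 - <<'E'
from h import *
s=robot.observe();f=grab_frame('wrist');cv2.imwrite('pics/w8.png',f[:,:,::-1]);C=cam('wrist',s)
print(s['joints'],proj([[371.5,-232,57.5]],C),blobs(f,(5,60,40),(20,200,255),200))
R=Rt();P=np.array([371.5,-232,67.5])+22*R[:,2];delta(P)
# switch from earlier view w7 
E
```

```text
[-1.10653114 -0.42216343  2.39849182  0.58433412  0.88898169 -2.82023161] [[245.49019302 180.95540849]] [([218, 148, 58, 67, 3003], array([245.9, 181. ])), ([389, 216, 171, 69, 8720], array([476.9, 244.8])), ([0, 259, 102, 63, 455], array([ 46.8, 289.1]))]
t 14.4 tcp [ 349.3 -202.3  147.3] d_tool [ 19.3 -24.4 103.9] d_if_turned [ 24.4 -26.4 102.3] rot [-0.024 -0.044 -0.023] F [ 0.3 -0.1 -0.5]
```

View pics/w8.png

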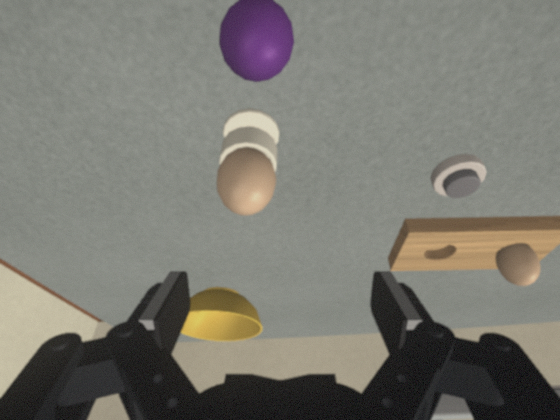

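Joint 6 is at its limit and joint 3 is nearly there. The egg's lean is unchanged by a turn about the vertical, so I'll take egg2 with the same lean but body towards +y (psi ≈ -1.5). Wrist agrees with my egg2 estimate: seen at (245.9,181), predicted (245.5,181).

move_arm --plan '[{"delta_pos": [0, 0, 0], "twist": [0.097, 0, 0.139], "hand": 100}, {"delta_pos": [0, 0, 0], "twist": [0.097, 0, 0.139], "hand": 100}, {"delta_pos": [0, 0, 0], "twist": [0.097, 0, 0.139], "hand": 100}, {"delta_pos": [0, 0, 0], "twist": [0.097, 0, 0.139], "hand": 100}, {"delta_pos": [0, 0, 0], "twist": [0.097, 0, 0.139], "hand": 100}, {"delta_pos": [0, 0, 0], "twist": [0.097, 0, 0.139], "hand": 100}, {"delta_pos": [0, 0, 0], "twist": [0.097, 0, 0.139], "hand": 100}, {"delta_pos": [0, 0, 0], "twist": [0.097, 0, 0.139], "hand": 100}, {"delta_pos": [0, 0, 0], "twist": [0, 0, 0], "hand": 100}, {"delta_pos": [0, 0, 0], "twist": [0, 0, 0], "hand": 100}]'

```text
time: 15.65
ee_pos: [340.8, -199.1, 138.1]
tool_rot: [-3.067, 0.535, 2.074]
wrist_force: [-0.6, -0.4, 0.4]
finger_gap: 85.0
```

```bash
python3 - <<'E'
from h import *
s=robot.observe();f=grab_frame('wrist');cv2.imwrite('pics/w9.png',f[:,:,::-1]);C=cam('wrist',s)
print(s['joints'],proj([[371.5,-232,57.5]],C),blobs(f,(5,60,40),(20,200,255),200))
R=Rt(-1.5);P=np.array([371.5,-232,67.5])+22*R[:,2];delta(P,R)
E
```

```text
[-0.46855524 -0.28599535  2.32633001 -0.52967977  0.75939183 -0.62534902] [[301.99729023 210.06337483]] [([274, 179, 56, 65, 2765], array([301.5, 210.3]))]
t 15.7 tcp [ 340.7 -199.5  138.3] d_tool [ -1.8  13.9 103.6] d_if_turned [12.2 28.5 99.9] rot [ 0.16  -0.06   0.364] F [-1.  -0.1 -0.2]
```

move_arm --plan '[{"delta_pos": [0, 0, 0], "twist": [0.053, -0.02, 0.121], "hand": 100}, {"delta_pos": [0, 0, 0], "twist": [0.053, -0.02, 0.121], "hand": 100}, {"delta_pos": [0, 0, 0], "twist": [0.053, -0.02, 0.121], "hand": 100}, {"delta_pos": [6, 14, 0], "twist": [0, 0, 0], "hand": 100}, {"delta_pos": [6, 14, 0], "twist": [0, 0, 0], "hand": 100}, {"delta_pos": [0, 0, 15], "twist": [0, 0, 0], "hand": 100}, {"delta_pos": [0, 0, 20], "twist": [0, 0, 0], "hand": 100}, {"delta_pos": [0, 0, 15], "twist": [0, 0, 0], "hand": 100}, {"delta_pos": [0, 0, 0], "twist": [0, 0, 0], "hand": 100}, {"delta_pos": [0, 0, 0], "twist": [0, 0, 0], "hand": 100}]'

```text
time: 16.95
ee_pos: [370.5, -217.1, 91.5]
tool_rot: [3.139, 0.611, 1.639]
wrist_force: [0.4, 0.3, 0.8]
finger_gap: 85.3
```

```bash
python3 - <<'E'
from h import *
s=robot.observe();f=grab_frame('wrist');cv2.imwrite('pics/w10.png',f[:,:,::-1]);C=cam('wrist',s)
print(s['joints'],proj([[371.5,-232,57.5]],C),blobs(f,(5,60,40),(20,200,255),200))
R=Rt(-1.5);P=np.array([371.5,-232,67.5])+22*R[:,2];delta(P,R)
E
```

```text
[-0.34370421  0.04175005  2.20800278 -0.81765431  0.80243857  0.14638496] [[279.20678678 233.34243222]] [([242, 194, 72, 85, 4664], array([277.3, 235.2])), ([0, 322, 81, 76, 2517], array([ 23.7, 346.2]))]
t 17.0 tcp [ 370.8 -217.    91.7] d_tool [ 1.6 -0.5 50.4] d_if_turned [ 1.6 -0.4 50.4] rot [ 0.002  0.001 -0.002] F [ 0.8 -0.7  0.3]
```

View pics/w10.png

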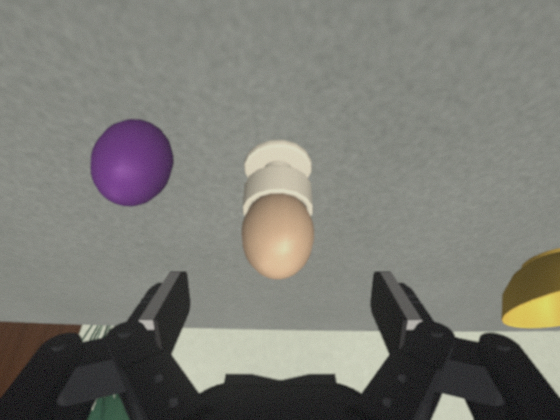

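Egg2 is in the cup at (277,235), centred between the jaws. The purple decoy is clear at the left. Descend and close.

move_arm --plan '[{"delta_pos": [0.6, -1.5, 15], "twist": [0, 0, 0], "hand": 100}, {"delta_pos": [0, 0, 15], "twist": [0, 0, 0], "hand": 100}, {"delta_pos": [0, 0, 12], "twist": [0, 0, 0], "hand": 100}, {"delta_pos": [0, 0, 8.5], "twist": [0, 0, 0], "hand": 100}, {"delta_pos": [0, 0, 0], "twist": [0, 0, 0], "hand": 70}, {"delta_pos": [0, 0, 0], "twist": [0, 0, 0], "hand": 55}, {"delta_pos": [0, 0, 0], "twist": [0, 0, 0], "hand": 30}, {"delta_pos": [0, 0, 0], "twist": [0, 0, 0], "hand": 30}, {"delta_pos": [0, 0, 0], "twist": [0, 0, 0], "hand": 30}, {"delta_pos": [0, 0, 0], "twist": [0, 0, 0], "hand": 30}]'

```text
time: 18.25
ee_pos: [371.3, -245.5, 50.0]
tool_rot: [3.139, 0.612, 1.64]
wrist_force: [-0.8, 2.6, 5.7]
finger_gap: 41.2
```

```bash
python3 - <<'E'
from h import *
R=Rt(-1.5);P=np.array([371.5,-232,67.5])+22*R[:,2];delta(P,R);print(robot.observe()['finger_gap'])
E
```

```text
t 18.25 tcp [ 371.3 -245.5   50. ] d_tool [ 1.   1.2 -0.1] d_if_turned [ 1.   1.2 -0.1] rot [ 0.001  0.002 -0.002] F [-0.8  2.6  5.7]
41.17261578344258
```

move_arm --plan '[{"delta_pos": [-3, 0, -4], "twist": [0, 0, 0], "hand": 30}, {"delta_pos": [-10, 0, -14], "twist": [0, 0, 0], "hand": 30}, {"delta_pos": [-14, 0, -20], "twist": [0, 0, 0], "hand": 30}, {"delta_pos": [-13, 0, -19], "twist": [0, 0, 0], "hand": 30}, {"delta_pos": [15, 23, -10.5], "twist": [0, 0, 0], "hand": 30}, {"delta_pos": [15, 23, -10.5], "twist": [0, 0, 0], "hand": 30}, {"delta_pos": [15, 23, -10.5], "twist": [0, 0, 0], "hand": 30}, {"delta_pos": [15, 23, -10.5], "twist": [0, 0, 0], "hand": 30}, {"delta_pos": [15, 23, -10.5], "twist": [0, 0, 0], "hand": 30}, {"delta_pos": [0, 0, 0], "twist": [0, 0, 0], "hand": 30}]'

```text
time: 19.5
ee_pos: [481.0, -145.1, 119.5]
tool_rot: [3.138, 0.61, 1.642]
wrist_force: [-0.2, 0.1, -1.3]
finger_gap: 41.0
```

move_arm --plan '[{"delta_pos": [0, 0, 0], "twist": [-0.0975, 0, -0.139], "hand": 30}, {"delta_pos": [0, 0, 0], "twist": [-0.0975, 0, -0.139], "hand": 30}, {"delta_pos": [0, 0, 0], "twist": [-0.0975, 0, -0.139], "hand": 30}, {"delta_pos": [0, 0, 0], "twist": [-0.0975, 0, -0.139], "hand": 30}, {"delta_pos": [0, 0, 0], "twist": [-0.0975, 0, -0.139], "hand": 30}, {"delta_pos": [0, 0, 0], "twist": [-0.0975, 0, -0.139], "hand": 30}, {"delta_pos": [0, 0, 0], "twist": [-0.0975, 0, -0.139], "hand": 30}, {"delta_pos": [0, 0, 0], "twist": [-0.0975, 0, -0.139], "hand": 30}, {"delta_pos": [0, 0, 0], "twist": [0, 0, 0], "hand": 30}, {"delta_pos": [0, 0, 0], "twist": [0, 0, 0], "hand": 30}]'

```text
time: 20.75
ee_pos: [473.4, -142.1, 112.0]
tool_rot: [3.132, 0.572, 2.681]
wrist_force: [0.9, -0.5, 0.0]
finger_gap: 41.5
```

```bash
python3 - <<'E'
from h import *
s=robot.observe();f=grab_frame('wrist');cv2.imwrite('pics/w11.png',f[:,:,::-1]);C=cam('wrist',s)
print(s['joints'],s['finger_gap'],'egg pred',proj(s['ee_pos']+off(),C),blobs(f,(5,60,40),(20,200,255),200),proj([[570,-42,20],[582,47,35]],C))
R=Rt();delta(np.array([569.5,-42.5,45.5])-50*R[:,2]-off())
E
```

```text
[-0.48053293 -0.10288616  2.26760452  0.05295491  0.40590678 -1.63657649] 41.52641972021821 egg pred [[268.56875913 277.98829173]] [([371, 106, 189, 128, 16800], array([469.5, 171.8])), ([232, 223, 98, 121, 9016], array([279.9, 282.2]))] [[443.36897573 192.25733657]
 [580.10191428 181.44339671]]
t 20.8 tcp [ 473.7 -141.9  112. ] d_tool [ -4.2 126.1  43.9] d_if_turned [-34.2 111.6  64.9] rot [-0.169 -0.037 -0.267] F [-0.7  0.7 -0.6]
```

move_arm --plan '[{"delta_pos": [0, 0, 0], "twist": [-0.056, -0.012, -0.089], "hand": 30}, {"delta_pos": [0, 0, 0], "twist": [-0.056, -0.012, -0.089], "hand": 30}, {"delta_pos": [0, 0, 0], "twist": [-0.056, -0.012, -0.089], "hand": 30}, {"delta_pos": [-7, 22, 8], "twist": [0, 0, 0], "hand": 30}, {"delta_pos": [-7, 22, 8], "twist": [0, 0, 0], "hand": 30}, {"delta_pos": [-7, 22, 9], "twist": [0, 0, 0], "hand": 30}, {"delta_pos": [-7, 22, 10], "twist": [0, 0, 0], "hand": 30}, {"delta_pos": [-6, 22, 10], "twist": [0, 0, 0], "hand": 30}, {"delta_pos": [0, 0, 0], "twist": [0, 0, 0], "hand": 30}, {"delta_pos": [0, 0, 0], "twist": [0, 0, 0], "hand": 30}]'

```text
time: 22.05
ee_pos: [545.2, -42.6, 93.4]
tool_rot: [3.139, 0.599, 2.961]
wrist_force: [0.6, -0.1, -1.4]
finger_gap: 41.7
```

```bash
python3 - <<'E'
from h import *
s=robot.observe();f=grab_frame('wrist');cv2.imwrite('pics/w12.png',f[:,:,::-1]);C=cam('wrist',s)
print(s['joints'],s['finger_gap'],'egg pred',proj(s['ee_pos']+off(),C),blobs(f,(5,60,40),(20,200,255),200),proj([[570,-42,20],[582,47,35]],C))
R=Rt();delta(np.array([569.5,-42.5,45.5])-off())
E
```

```text
[-0.26621314  0.05510528  2.18172694  0.16710691  0.31149565 -1.80043839] 41.67314697281822 egg pred [[275.76213845 277.85147259]] [([199, 117, 320, 227, 39935], array([338.1, 197.5]))] [[284.89060766 192.7011227 ]
 [419.40731966 205.87730005]]
t 22.1 tcp [545.1 -43.   93.5] d_tool [ 1.5  5.2 66.8] d_if_turned [ 2.1  3.8 66.9] rot [-0.022 -0.01  -0.036] F [-0.9 -0.5 -0.9]
```

View pics/w12.png

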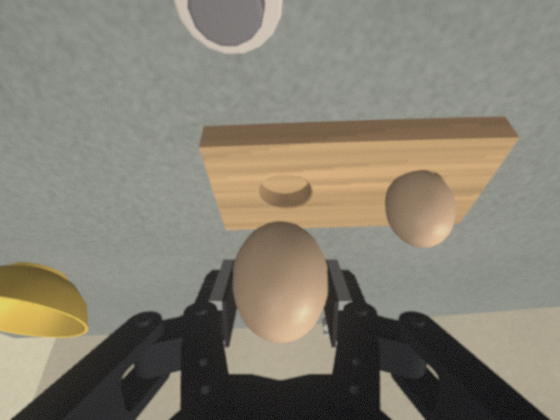

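Pocket 1 seen at (285.5,191.5), predicted (285,192.7), and both eggs are upright. That was my 12th picture, so the rest are numeric checks.

move_arm --plan '[{"delta_pos": [0, 0, 0], "twist": [-0.022, -0.01, -0.036], "hand": 30}, {"delta_pos": [2, 3.3, 10], "twist": [0, 0, 0], "hand": 30}, {"delta_pos": [0, 0, 16], "twist": [0, 0, 0], "hand": 30}, {"delta_pos": [0, 0, 16], "twist": [0, 0, 0], "hand": 30}, {"delta_pos": [0, 0, 14], "twist": [0, 0, 0], "hand": 30}, {"delta_pos": [0, 0, 8], "twist": [0, 0, 0], "hand": 30}, {"delta_pos": [0, 0, 3], "twist": [0, 0, 0], "hand": 30}, {"delta_pos": [1.1, 0, 1.6], "twist": [0, 0, 0], "hand": 30}, {"delta_pos": [1.1, 0, 1.6], "twist": [0, 0, 0], "hand": 30}, {"delta_pos": [0, 0, 0], "twist": [0, 0, 0], "hand": 30}]'

```text
time: 23.35
ee_pos: [582.3, -44.6, 33.8]
tool_rot: [3.141, 0.61, 3.004]
wrist_force: [-0.0, 0.3, -0.8]
finger_gap: 41.3
```

```bash
python3 - <<'E'
from h import *
delta(np.array([569.4,-42.8,35.5])-off())
E
```

```text
t 23.35 tcp [582.3 -44.6  33.8] d_tool [4.  0.  4.9] d_if_turned [4.  0.  4.9] rot [0. 0. 0.] F [-0.   0.3 -0.8]
```

move_arm --plan '[{"delta_pos": [0.6, 0, 0.7], "twist": [0, 0, 0], "hand": 30}, {"delta_pos": [0.6, 0, 0.7], "twist": [0, 0, 0], "hand": 30}, {"delta_pos": [0.6, 0, 0.7], "twist": [0, 0, 0], "hand": 30}, {"delta_pos": [0.4, 0, 0.6], "twist": [0, 0, 0], "hand": 30}, {"delta_pos": [0.3, 0, 0.4], "twist": [0, 0, 0], "hand": 30}, {"delta_pos": [0, 0, 0], "twist": [0, 0, 0], "hand": 30}, {"delta_pos": [0, 0, 0], "twist": [0, 0, 0], "hand": 30}, {"delta_pos": [0, 0, 0], "twist": [0, 0, 0], "hand": 30}, {"delta_pos": [0, 0, 0], "twist": [0, 0, 0], "hand": 30}, {"delta_pos": [0, 0, 0], "twist": [0, 0, 0], "hand": 30}]'

```text
time: 24.6
ee_pos: [582.2, -44.6, 29.7]
tool_rot: [3.141, 0.61, 3.004]
wrist_force: [-0.3, -0.1, 0.1]
finger_gap: 41.3
```

```bash
python3 - <<'E'
from h import *
delta(np.array([569.4,-42.8,35.5])-off())
E
```

```text
t 24.6 tcp [582.2 -44.6  29.7] d_tool [1.6 0.1 1.7] d_if_turned [1.6 0.1 1.7] rot [0. 0. 0.] F [-0.3 -0.1  0.1]
```

move_arm --plan '[{"delta_pos": [0.3, 0, 0.4], "twist": [0, 0, 0], "hand": 30}, {"delta_pos": [0, 0, 0], "twist": [0, 0, 0], "hand": 30}, {"delta_pos": [0.3, 0, 0.4], "twist": [0, 0, 0], "hand": 30}, {"delta_pos": [0, 0, 0], "twist": [0, 0, 0], "hand": 30}, {"delta_pos": [0.2, 0, 0.3], "twist": [0, 0, 0], "hand": 30}, {"delta_pos": [0, 0, 0], "twist": [0, 0, 0], "hand": 30}, {"delta_pos": [0, 0, 0], "twist": [0, 0, 0], "hand": 30}, {"delta_pos": [0, 0, 0], "twist": [0, 0, 0], "hand": 30}, {"delta_pos": [0, 0, 0], "twist": [0, 0, 0], "hand": 30}, {"delta_pos": [0, 0, 0], "twist": [0, 0, 0], "hand": 30}]'

```text
time: 25.85
ee_pos: [582.3, -44.7, 28.5]
tool_rot: [3.142, 0.61, 3.004]
wrist_force: [0.4, -0.3, 0.5]
finger_gap: 41.3
```

move_arm --plan '[{"delta_pos": [0.2, 0, 0.3], "twist": [0, 0, 0], "hand": 30}, {"delta_pos": [0, 0, 0], "twist": [0, 0, 0], "hand": 30}, {"delta_pos": [0.2, 0, 0.3], "twist": [0, 0, 0], "hand": 30}, {"delta_pos": [0, 0, 0], "twist": [0, 0, 0], "hand": 30}, {"delta_pos": [0, 0, 0], "twist": [0, 0, 0], "hand": 30}, {"delta_pos": [0, 0, 0], "twist": [0, 0, 0], "hand": 30}, {"delta_pos": [0, 0, 0], "twist": [0, 0, 0], "hand": 30}, {"delta_pos": [0, 0, 0], "twist": [0, 0, 0], "hand": 30}, {"delta_pos": [0, 0, 0], "twist": [0, 0, 0], "hand": 30}, {"delta_pos": [0, 0, 0], "twist": [0, 0, 0], "hand": 30}]'

```text
time: 27.1
ee_pos: [582.4, -44.8, 27.9]
tool_rot: [-3.142, 0.611, 3.004]
wrist_force: [-1.6, -1.6, 4.4]
finger_gap: 41.5
```

Contact 4.4 N. Releasing.

move_arm --plan '[{"delta_pos": [0, 0, 0], "twist": [0, 0, 0], "hand": 52}, {"delta_pos": [0, 0, 0], "twist": [0, 0, 0], "hand": 60}, {"delta_pos": [0, 0, 0], "twist": [0, 0, 0], "hand": 72}, {"delta_pos": [0, 0, 0], "twist": [0, 0, 0], "hand": 76}, {"delta_pos": [0, 0, 0], "twist": [0, 0, 0], "hand": 76}, {"delta_pos": [0, 0, -5], "twist": [0, 0, 0], "hand": 76}, {"delta_pos": [0, 0, -15], "twist": [0, 0, 0], "hand": 76}, {"delta_pos": [0, 0, -25], "twist": [0, 0, 0], "hand": 76}, {"delta_pos": [0, 0, -30], "twist": [0, 0, 0], "hand": 76}, {"delta_pos": [0, 0, -25], "twist": [0, 0, 0], "hand": 76}]'

```text
time: 28.35
ee_pos: [524.7, -36.7, 110.6]
tool_rot: [-3.141, 0.61, 3.004]
wrist_force: [0.7, -0.5, 0.4]
finger_gap: 64.6
```

```bash
python3 - <<'E'
from h import *
s=robot.observe();f=grab_frame('wrist');cv2.imwrite('pics/w13.png',f[:,:,::-1]);C=cam('wrist',s)
print(s['joints'].round(2),s['finger_gap']);print('pred hole1,egg2mid,egg1mid',proj([[570,-42,20],[570,-42,35.5],[582,47,35.5]],C))
hsv=cv2.cvtColor(f,cv2.COLOR_RGB2HSV)
for u,v in proj([[570,-42,35.5],[582,47,35.5],[570,-3,20],[450,-47,20]],C).astype(int): print((u,v),hsv[v,u] if 0<=u<560 and 0<=v<420 else None)
# eggs vs tray: shell is less saturated
m=cv2.inRange(hsv,np.array((5,60,40)),np.array((22,118,255)));m=cv2.morphologyEx(m,cv2.MORPH_OPEN,np.ones((7,7)))
n,l,st,c=cv2.connectedComponentsWithStats(m);print([(st[i].tolist(),c[i].round()) for i in range(1,n) if st[i,4]>300])
# switch from wrist views: grey low-saturation dark disc / white ring
g=cv2.inRange(hsv,np.array((0,0,130)),np.array((30,60,255)));n,l,st,c=cv2.connectedComponentsWithStats(g);print('white',[(st[i].tolist(),c[i].round()) for i in range(1,n) if st[i,4]>200])
for P in([450,-47,20],[450,-47,28]): print(proj(P,C))
E
```

```text
[-0.29 -0.04  2.23  0.25  0.35 -1.93] 64.55802331820728
pred hole1,egg2mid,egg1mid [[279.49985991 191.95304873]
 [279.47756477 207.82420227]
 [397.75938081 207.54429842]]
(np.int64(279), np.int64(207)) [ 15  76 165]
(np.int64(397), np.int64(207)) [ 15  81 148]
(np.int64(329), np.int64(187)) [ 17 107 203]
(np.int64(235), np.int64(40)) [ 15   8 121]
[([206, 131, 276, 112, 24688], array([338., 178.]))]
white [([189, 0, 99, 74, 2599], array([242.,  33.])), ([202, 122, 284, 128, 1536], array([345., 184.])), ([404, 298, 156, 112, 7037], array([514., 338.])), ([199, 304, 162, 81, 8753], array([278., 346.])), ([0, 316, 94, 103, 4498], array([ 30., 354.])), ([113, 378, 49, 42, 1273], array([140., 401.])), ([399, 378, 45, 38, 1137], array([418., 400.]))]
[[235.68937392  40.32000392]]
[[234.25958072  48.36100565]]
```

```bash
python3 - <<'E'
from h import *
f=cv2.imread('pics/w13.png')[:,:,::-1];s=robot.observe();C=cam('wrist',s)
b=blobs(f,(5,40,40),(22,95,255),400);print(b)
st=lambda p,r:dict(ee_pos=np.array(p),tool_rot=np.array(r))
V=[((60,39),cam('wrist',st([537.,52.8,111.2],[3.14,.607,3.002]))),((463,183),cam('wrist',st([349.3,-202.6,147.5],[-3.133,.567,2.975]))),((230,13),cam('wrist',st([545.2,-42.8,93.4],[3.139,.599,2.961]))),((325.2,226.5),cam('top')),((281,266),cam('side'))]
q=least_squares(lambda X:np.concatenate([proj(X,c)[0]-u for u,c in V]),[450,-47,20]);print(q.x,q.fun.round(1))
q=least_squares(lambda X:np.concatenate([proj(X,c)[0]-u for u,c in V[:2]]),[450,-47,20]);print(q.x,q.fun.round(1))
m=[]
for n,o in(('top',0),('side',0)):
    g=grab_frame(n);cv2.imwrite(f'pics/{n}9.png',g[:,:,::-1]);print(n,proj([[582,47,35.5],[570,-42,35.5]],cam(n)),[x for x in blobs(g,(5,40,50),(20,98,255),40) if 200<x[1][0]<400 and x[1][1]>150])
R=Rt(-.138,0);delta(np.array([449,-46,60]),R)
E
```

```text
[([205, 130, 279, 114, 8380], array([336.1, 196.7])), ([406, 302, 154, 108, 5429], array([515.8, 340.3])), ([334, 314, 30, 72, 1023], array([346.5, 349.3])), ([198, 316, 127, 70, 5430], array([261.9, 348.4])), ([8, 323, 82, 87, 1882], array([ 47.8, 351.8])), ([399, 377, 46, 38, 907], array([418.2, 398.7])), ([115, 378, 48, 42, 996], array([140.4, 401. ]))]
[449.9420152  -45.77868624  17.90732748] [ 1.7  2.5 -1.2  2.5 -1.3 -3.4 -0.3 -1.  -0.8 -2.1]
[448.33181622 -45.48032188  17.89973018] [ 0.2 -0.7 -0.4  1.3]
top [[287.33976559 174.66509442]
 [322.08670355 178.28019498]] []
side [[302.60701404 214.71261854]
 [318.93581916 238.41310432]] [([297, 206, 16, 18, 149], array([305.8, 213.3])), ([312, 229, 18, 20, 256], array([320.1, 238.8]))]
t 28.5 tcp [525.9 -37.  111.1] d_tool [ 90.7 -19.5  -1.4] d_if_turned [ 75.  -19.5  51.1] rot [-0.     0.613  0.   ] F [-0.4  0.2  0. ]
```

move_arm --plan '[{"delta_pos": [10, -4, -2], "twist": [0, 0, 0], "hand": 50}, {"delta_pos": [20, -4, 0], "twist": [0, 0, 0], "hand": 0}, {"delta_pos": [20, -4, 0], "twist": [0, 0, 0], "hand": 0}, {"delta_pos": [20, -4, 0], "twist": [0, 0, 0], "hand": 0}, {"delta_pos": [20, -3.5, 0], "twist": [0, 0, 0], "hand": 0}, {"delta_pos": [0, 0, 0], "twist": [0, 0.153, 0], "hand": 0}, {"delta_pos": [0, 0, 0], "twist": [0, 0.153, 0], "hand": 0}, {"delta_pos": [0, 0, 0], "twist": [0, 0.153, 0], "hand": 0}, {"delta_pos": [0, 0, 0], "twist": [0, 0.153, 0], "hand": 0}, {"delta_pos": [0, 0, 0], "twist": [0, 0, 0], "hand": 0}]'

```text
time: 29.75
ee_pos: [454.3, -41.2, 59.2]
tool_rot: [3.127, 0.062, 3.016]
wrist_force: [0.0, -0.6, -0.2]
finger_gap: 0.1
```

```bash
python3 - <<'E'
from h import *
s=robot.observe();f=grab_frame('wrist');cv2.imwrite('pics/w14.png',f[:,:,::-1]);C=cam('wrist',s)
print(s['joints'].round(2),s['finger_gap'],proj([[449.5,-45.7,18],[582,47,35.5],[570,-42,35.5]],C),proj([[449.5,-45.7,18],[582,47,35.5]],cam('top')))
delta(np.array([449.5,-45.7,28]),Rt(-.138,0))
g=cv2.imread('pics/w13.png')[:,:,::-1];hsv=cv2.cvtColor(g,cv2.COLOR_RGB2HSV)
m=cv2.morphologyEx(cv2.inRange(hsv,np.array((5,40,40)),np.array((22,95,255))),cv2.MORPH_OPEN,cv2.getStructuringElement(2,(15,15)));m[260:]=0
for c in cv2.findContours(m,0,1)[0]:
    if cv2.contourArea(c)>500: print('egg w13',cv2.fitEllipse(c))
E
```

```text
[-0.3   0.15  2.02  0.03  0.92 -1.76] 0.13020988606524223 [[268.38865257 230.20778351]
 [419.64786889 387.7270993 ]
 [296.47218683 389.97819285]] [[324.85923486 225.69104253]
 [287.33976559 174.66509442]]
t 29.8 tcp [451.8 -40.4  58.4] d_tool [ 3.4 -6.  30.1] d_if_turned [ 1.5 -5.5 30.4] rot [0.016 0.059 0.013] F [-1.5 -0.5 -0.5]
egg w13 ((398.2541809082031, 209.19595336914062), (60.049896240234375, 67.89048767089844), 163.9869842529297)
egg w13 ((278.8457336425781, 209.12619018554688), (57.79751968383789, 67.78533935546875), 2.348322868347168)
```

Both eggs measured in the last wrist frame at (398,209) and (279,209), predicted (398,207.5) and (279.5,208), so they are seated. Now align over the switch.

move_arm --plan '[{"delta_pos": [0, 0, 0], "twist": [0.016, 0.059, 0.013], "hand": 0}, {"delta_pos": [1.5, -5.5, 8], "twist": [0, 0, 0], "hand": 0}, {"delta_pos": [0, 0, 8], "twist": [0, 0, 0], "hand": 0}, {"delta_pos": [0, 0, 8], "twist": [0, 0, 0], "hand": 0}, {"delta_pos": [0, 0, 7], "twist": [0, 0, 0], "hand": 0}, {"delta_pos": [0, 0, 2], "twist": [0, 0, 0], "hand": 0}, {"delta_pos": [0, 0, 1], "twist": [0, 0, 0], "hand": 0}, {"delta_pos": [0, 0, 1], "twist": [0, 0, 0], "hand": 0}, {"delta_pos": [0, 0, 1], "twist": [0, 0, 0], "hand": 0}, {"delta_pos": [0, 0, 0], "twist": [0, 0, 0], "hand": 0}]'

```text
time: 31.05
ee_pos: [448.8, -45.8, 23.5]
tool_rot: [-3.141, -0.0, 3.003]
wrist_force: [0.1, -0.2, 0.7]
finger_gap: -0.1
```

```bash
python3 - <<'E'
from h import *
delta(np.array([449.5,-45.7,18]),Rt(-.138,0))
E
```

```text
t 31.05 tcp [448.8 -45.8  23.5] d_tool [-0.7  0.1  5.5] d_if_turned [-0.7  0.1  5.5] rot [-0.001 -0.    -0.001] F [ 0.1 -0.2  0.7]
```

move_arm --plan '[{"delta_pos": [0, 0, 1], "twist": [0, 0, 0], "hand": 0}, {"delta_pos": [0, 0, 1], "twist": [0, 0, 0], "hand": 0}, {"delta_pos": [0, 0, 1], "twist": [0, 0, 0], "hand": 0}, {"delta_pos": [0, 0, 1], "twist": [0, 0, 0], "hand": 0}, {"delta_pos": [0, 0, 1], "twist": [0, 0, 0], "hand": 0}, {"delta_pos": [0, 0, 1], "twist": [0, 0, 0], "hand": 0}, {"delta_pos": [0, 0, 0], "twist": [0, 0, 0], "hand": 0}, {"delta_pos": [0, 0, 0], "twist": [0, 0, 0], "hand": 0}, {"delta_pos": [0, 0, 0], "twist": [0, 0, 0], "hand": 0}, {"delta_pos": [0, 0, 0], "twist": [0, 0, 0], "hand": 0}]'

```text
time: 32.3
ee_pos: [448.9, -45.8, 17.5]
tool_rot: [-3.141, -0.0, 3.003]
wrist_force: [0.3, 0.6, 2.7]
finger_gap: 0.1
```

move_arm --plan '[{"delta_pos": [0, 0, 1], "twist": [0, 0, 0], "hand": 0}, {"delta_pos": [0, 0, 0], "twist": [0, 0, 0], "hand": 0}, {"delta_pos": [0, 0, 1], "twist": [0, 0, 0], "hand": 0}, {"delta_pos": [0, 0, 0], "twist": [0, 0, 0], "hand": 0}, {"delta_pos": [0, 0, 1], "twist": [0, 0, 0], "hand": 0}, {"delta_pos": [0, 0, 0], "twist": [0, 0, 0], "hand": 0}, {"delta_pos": [0, 0, 1], "twist": [0, 0, 0], "hand": 0}, {"delta_pos": [0, 0, 0], "twist": [0, 0, 0], "hand": 0}, {"delta_pos": [0, 0, 0], "twist": [0, 0, 0], "hand": 0}, {"delta_pos": [0, 0, 0], "twist": [0, 0, 0], "hand": 0}]'

```text
time: 33.55
ee_pos: [449.0, -45.8, 15.6]
tool_rot: [-3.141, -0.001, 3.003]
wrist_force: [-8.4, 2.1, 24.7]
finger_gap: 0.0
```

It's at a hard stop (24.7 N, against 2.7 N of spring force 2 mm higher). Backing up in stages to see where the contact ends and verify the travel.

move_arm --plan '[{"delta_pos": [0, 0, -2], "twist": [0, 0, 0], "hand": 0}, {"delta_pos": [0, 0, -2], "twist": [0, 0, 0], "hand": 0}, {"delta_pos": [0, 0, -2], "twist": [0, 0, 0], "hand": 0}, {"delta_pos": [0, 0, 0], "twist": [0, 0, 0], "hand": 0}, {"delta_pos": [0, 0, 0], "twist": [0, 0, 0], "hand": 0}, {"delta_pos": [0, 0, 0], "twist": [0, 0, 0], "hand": 0}, {"delta_pos": [0, 0, 0], "twist": [0, 0, 0], "hand": 0}, {"delta_pos": [0, 0, 0], "twist": [0, 0, 0], "hand": 0}, {"delta_pos": [0, 0, 0], "twist": [0, 0, 0], "hand": 0}, {"delta_pos": [0, 0, 0], "twist": [0, 0, 0], "hand": 0}]'

```text
time: 34.8
ee_pos: [448.9, -45.8, 19.4]
tool_rot: [-3.141, -0.0, 3.003]
wrist_force: [1.1, -0.0, 2.2]
finger_gap: -0.1
```

```bash
python3 - <<'E'
from h import *
F=[]
for i in range(8): grab_frame('wrist');s=robot.observe();F.append(s['wrist_force'][2])
print(s['ee_pos'],np.mean(F),np.std(F))
E
```

```text
[448.86178194 -45.78780234  19.44207481] 2.2432049160927985 0.3402959236692551
```

Spring force is still 2.2 N at 19.4 mm, 3.8 mm above the stop. With 4 N at the stop, that fits a button top near 21.6 mm and a full 6 mm stroke. Retreating.

move_arm --plan '[{"delta_pos": [0, 0, -3], "twist": [0, 0, 0], "hand": 0}, {"delta_pos": [0, 0, -8], "twist": [0, 0, 0], "hand": 0}, {"delta_pos": [0, 0, -15], "twist": [0, 0, 0], "hand": 0}, {"delta_pos": [0, 0, -25], "twist": [0, 0, 0], "hand": 0}, {"delta_pos": [10, 0, -25], "twist": [0, 0, 0], "hand": 0}, {"delta_pos": [10, 0, -20], "twist": [0, 0, 0], "hand": 0}, {"delta_pos": [0, 0, 0], "twist": [0, 0, 0], "hand": 0}, {"delta_pos": [0, 0, 0], "twist": [0, 0, 0], "hand": 0}, {"delta_pos": [0, 0, 0], "twist": [0, 0, 0], "hand": 0}, {"delta_pos": [0, 0, 0], "twist": [0, 0, 0], "hand": 0}]'

```text
time: 36.45
ee_pos: [428.6, -42.8, 114.6]
tool_rot: [-3.141, -0.002, 3.003]
wrist_force: [-0.3, 0.3, -0.3]
finger_gap: -0.0
```

```bash
python3 - <<'E'
from h import *
s=robot.observe();print(s['time'],s['ee_pos'],s['wrist_force'],abs(s['joint_vel']).max())
g=grab_frame('side');cv2.imwrite('pics/side10.png',g[:,:,::-1]);a=cv2.imread('pics/side0.png')[:,:,::-1]
print('eggs side',[x for x in blobs(g,(5,40,50),(20,98,255),40) if 280<x[1][0]<340 and x[1][1]>150])
d=cv2.absdiff(g,a).max(2)
for n,(x,y,w,h) in dict(mug=(250,103,34,42),can=(195,108,30,46),bowl=(414,280,70,56),lamp=(400,120,56,80)).items(): print(n,d[y:y+h,x:x+w].mean().round(1),d[y:y+h,x:x+w].max())
f=grab_frame('wrist');C=cam('wrist',s);print('wrist pred',proj([[582,47,35.5],[570,-42,35.5]],C));m=cv2.morphologyEx(cv2.inRange(cv2.cvtColor(f,cv2.COLOR_RGB2HSV),np.array((5,40,40)),np.array((22,95,255))),cv2.MORPH_OPEN,cv2.getStructuringElement(2,(15,15)))
for c in cv2.findContours(m,0,1)[0]:
    if cv2.contourArea(c)>500: print(cv2.fitEllipse(c))
E
```

```text
36.45 [428.62671139 -42.80803952 114.63448774] [-0.34129081  0.25728928 -0.25645776] 0.002880354887613662
eggs side [([296, 206, 17, 19, 235], array([303.7, 215. ])), ([312, 230, 17, 19, 249], array([320. , 238.9]))]
mug 31.6 118
can 25.4 91
bowl 9.3 20
lamp 9.2 19
wrist pred [[402.33543161 365.72935658]
 [301.47429359 367.02611431]]
```

```bash
python3 - <<'E'
from h import *
from station import ticket
g=grab_frame('top');a=cv2.imread('pics/top0.png')[:,:,::-1];d=cv2.absdiff(g,a).max(2)
for n,(x,y,w,h) in dict(mug=(118,112,46,46),can=(104,178,46,40),bowl=(412,100,60,60)).items(): print(n,d[y:y+h,x:x+w].mean().round(1),d[y:y+h,x:x+w].max())
print(ticket.sign_off())
E
```

```text
mug 5.8 15
can 4.9 14
bowl 6.6 15
the job is handed in; nothing more can be done
None
```

I set both eggs upright in the tray pockets, pressed the switch to its stop and released it. I handed the job in after the last reading at about 36.5 s; sign-off gave no verdict.

**Eggs**
- Egg1 went from the coaster into the left pocket and egg2 from the cup into the right. At release the wrist read about 6.5 N and 4.4 N.
- After release, the wrist camera put both eggs within about 1.5 mm of their pockets' centres, and they looked upright. The side camera still showed both in place after the switch press.
- For egg2 I turned the tool about the vertical, because the first pick direction ran joint 6 into its limit. The lean was kept the same for picking and placing.

**Switch**
- It met a hard stop at 24.7 N with the fingertip at 15.6 mm.
- The spring still read 2.2 N at 19.4 mm, which fits a full 6 mm stroke. The travel is inferred from these forces, not read directly.
- That the button came back up is also inferred: the fingers are clear of it and the wrist force is near zero.

**Checks that disagreed or failed**
- **Mug and canister:** the last side picture differed from the first one around them. I think the arm was in the way but did not confirm it. The top picture showed no change in mug, bowl or canister.
- **Tray position:** the first fixed-camera fit was about 4 mm off the wrist camera's; I used the wrist's.
- **Last wrist check:** the egg search in the final wrist picture found nothing, so the last egg check rests on the side camera.

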